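Clear the ribbon gauge, then draw it out to its second stop and hold it

ROBOT

A 6-joint arm with a two-finger parallel gripper is mounted at the origin on a cart in front of the work surface, level with it; the furniture and walls round the work are solid. World frame = base frame: x ahead of the robot, y to its left, z up, the work surface at z = 0. Lengths are in m, angles in degrees, forces in N, time in s.
With the tool pointing down it reaches from about 0.325 to 0.775 m from the base axis. Payload 5.5 kg.
Tool frame: the origin (TCP) lies midway between the tips of the shut fingers; the grasp point (between the pads) lies 19 mm behind it; z points along the fingers, y is the direction in which the jaws open and shut (so a half turn about z gives the same grasp; the last joint's range is limited). The gripper opens to 85 mm and grips with 20 to 120 N. Pads are 22 mm wide; open, the fingers measure 114 mm over their backs; the gripper's body (76 mm by 85 mm) begins 54 mm behind the grasp point. The pads swing forward as they close: fully open they stand 13 mm farther back than shut.
Start: joints at [66.996, 5.22, 70.514, -0, 104.267, -3.249], TCP at [0.203, 0.565, 0.231] pointing down, gripper open.
Joint ranges: [-164.24, 164.24], [-49.07, 125.15], [9.68, 141.18], [-86.29, 266.29], [3.28, 154.24], [-151.56, 151.56]. Speed limits (degrees/s): [147.25, 147.25, 172.46, 180, 180, 180].

INTERFACE

Orientations are given as [roll, pitch, yaw] about the fixed x, y, z axes, in that order (R = Rz(yaw) Ry(pitch) Rx(roll)).
In Python, from cell import env gives the robot as it stands.
- The arm moves only by the tool send_rows, never from a script. Its argument "deltas" is a list of rows, each an object of numbers: "dx", "dy", "dz": the shift along the tool's x, y, z each as a share of 100 mm, from -1 to 1; "ax", "ay", "az": the turn, a rotation vector about the tool's x, y, z each as a share of 120 degrees, from -1 to 1. A call has exactly 8 rows; each row shifts and turns the commanded pose from where the row before left it, along the tool's axes as they then stand; what a row does not reach is not made up. A row lasts 1/10 s, in which the tool goes at most 50 mm and 8.59 degrees, less where a joint would pass 70% of its speed; a pose out of reach is approached as far as the arm can. A call with a number of a shift or a turn outside -1 to 1 is refused whole. A call with a gripper value outside its range is refused whole. "claw" is the opening, from -1 (shut) to 1 (fully open), set as the call begins (left out, the last holds). The fingers move at their own pace and stop on an object; "newtons" is the grip in N (left out, the last holds). Time passes only in rows, so rows that do not move let the fingers close, or fill a call up. It gives the time, the measured TCP pose, the force and the opening at its end, in the units of the state.
- env.state(): the state, without advancing time (a new reading comes with each control period).
- env.grab_frame(name): name is "scene" or "top" or "wrist"; returns the picture (384x512x3 uint8, blue, green, red); there is no depth.
- env.camera_model(name): a dict with "mtx" (3x3 intrinsics, pixels), "rvec" (rotation vector, rad) and "tvec" (3), from world to camera coordinates, as OpenCV has them; the wrist camera has in their place "hand_eye" (4x4, takes a point from camera to tool coordinates, whose origin is the TCP and whose axes are the flange's). Camera axes: x right, y down, z forward; pixel columns grow to the right and rows downward; lengths in m; the calibration is good to about 2 mm. A picture is of the moment at which its call begins: read the wrist's pose just before it. camera_model takes no time and is no camera call.
- env.finish_job(): hands the job in, once; it reports no verdict.
The state is a dict: "clock": time; "qpos": joint angles; "dq": joint speeds; "effort": joint torques, N m; "position": TCP position; "orientation": TCP orientation; "ft_force": force on the tool from outside, world axes, zero at the start; "torque": the same for the moment, N m; "grip_width": finger opening in m.
Only numpy, scipy, OpenCV 4.12 (cv2) and the standard library are available. Lean on these libraries where they do the work, as an engineer would, in place of code of your own. Each camera call takes 0.05 s, during which the arm holds its last target. There are 200 camera calls.

TASK

Pick the two chunks of broken gingerbread off the deck of the telescoping ribbon gauge and drop them into the open scrap bin, because they block the gauge. Then take the gauge's black grip block so that its side button is squeezed in, draw it straight out past the first stop until it is fully out at the second stop against the end post, and finish while still holding it there: springs pull it back, so do not let go. Leave the bin standing where it is and do not disturb the ribbon spool, the marker or the scissors.

Things in the scene. Friction and masses are not known exactly. Their poses are not given: they have to be found in the camera images.
- gauge: Ribbon gauge fixed on the worktop; aluminium deck 130 (x) x 390 (y) x 10 mm, origin under its centre. Grey housing at its +y end (74 wide, 150 long, top 68 mm over the worktop, front face at local y = +35 mm). The telescope and its grip block slide along local x = 0 towards local -y, to the end post. +y is to the robot's left at yaw 0.
- grip_center (a point): Grasp point: middle of the black grip block at button height, 56 mm over the worktop; axes as the gauge. Block 28 mm wide (x), 36 long (y), from 21 to 79 mm over the worktop. Local y on the gauge: -5 mm retracted (40 mm in front of the housing), -145 mm fully out: 140 mm further along -y. Grasp from above, fingers closing along x, one of them on the button. It moves only along y.
- end_post (a point): Middle of the end post's face that looks at the grip block (gauge local y = -163 mm, 31 mm over the worktop). The post is 22 mm wide, 12 thick, its top 52 mm over the worktop; fully out, the block's front meets it.
- button_face (a point): Middle of the outer face of the release button, a grey plate 24 x 26 mm in the block's -x side, standing 6 mm proud (width over block and button 34 mm, 29 mm with the button in). It goes in along the gauge's +x.
- release_button (a joint): Travel of the button, m: 0 out, 0.005 fully in. Spring 1.6 N at the start, 5.6 N fully in. A latch tongue on it locks the telescope to the housing while it is out and lets go between 0.002 and 0.003; squeeze with 15 N or more and keep squeezing.
- inner_section (a joint): Inner section, which carries the grip block: 0 retracted, 0.070 m fully out of the outer section. Its spring pulls back with 2 to 3 N, so it comes out first; its end is the first stop.
- outer_section (a joint): Outer section: 0 retracted, 0.070 m fully out of the housing. Its spring pulls back with 5 to 6.4 N, so it follows once the inner one is out; its end is the second stop, a hard stop, where the block meets the end post.
- chunk_a_center (a point): Centre (half-way up) of the larger gingerbread chunk: brown, white icing line on top, 32 mm wide along its x (flat parallel sides: grasp here), about 35 mm along its y, 24 mm high, 30 g. It lies flat on the deck nearer the grip block, its x within 0.3 rad of the gauge's x.
- chunk_b_center (a point): Centre (half-way up) of the smaller chunk: like the other, 28 mm wide along its x, about 31 mm along its y, 24 mm high, 25 g; on the deck nearer the end post.
- scrap_bin: Open grey scrap bin, 150 x 150 mm, 60 mm high, walls 4 mm, 0.8 kg, loose on the worktop to the right of the gauge; origin at the centre of its underside.
- ribbon_spool: Bystander: spool of ribbon, 72 mm across, 32 mm high, lying flat, the nearer of two spools, just beyond the gauge; its centre is about 16 mm (x), 30 mm (y) from its origin.
- marker: Bystander: marker pen 135 mm long, 16 mm thick, lying left of the gauge; origin under its middle.
- scissors: Bystander: scissors about 200 mm long, 9 mm thick, beyond the bin; origin under their middle.

How it is judged:
By the outcome, as a careful person would: the job done as asked, in the order asked, and still so for the second after the job is handed in, while the arm keeps its last pose, push and grip.
It also fails if it takes over 69 s, if anything falls off the work surface, if the arm or the gripper's body presses on something with over 40 N, if the wrist force passes 120 N, or if a joint passes its speed limit or range.

## Working session

There is one attempt and no reset: what is moved stays moved. The work goes in short steps, Python scripts to look and compute and a tool call to move; the robot and the scene stay as the last step left them, time stands still between calls to the robot, and variables do not carry over. Pictures are saved under pics/ and viewed, about 8 in all and at most 12, crops included, and the job is handed in when it is done.

Besides the shell and the picture viewer there is one more tool, called after ">>>" by a JSON object that holds its "method" and its "body", one argument or row to a line. send_rows: Moves the arm, as the interface text tells. Its arguments: {"type":"object","properties":{"deltas":{"type":"array"},"claw":{"type":"number"},"newtons":{"type":"number"}},"required":["deltas"]}

```bash
ls; mkdir -p pics; python3 - <<'E'
from cell import env
import cv2,numpy as np
print(env.state())
for n in("top","scene"):
    im=env.grab_frame(n); cv2.imwrite(f"pics/{n}0.png",im)
    m=env.camera_model(n);print(n,m)
print(env.camera_model("wrist"))
E
```

```text
pics
{'clock': 0.0, 'qpos': array([ 6.69945465e+01,  5.26134660e+00,  7.05828154e+01,  1.38550451e-04,
        1.04268103e+02, -3.24768430e+00]), 'dq': array([ 0.02550337,  0.00217972, -0.04028714, -0.06693141, -0.05306276,
       -0.10130149]), 'effort': array([ 1.78960530e-03, -4.58731592e+01, -4.18025708e+01, -1.59980900e-04,
        1.16887936e-02,  2.77232249e-05]), 'position': array([0.20270138, 0.56440707, 0.23016007]), 'orientation': array([-1.79887923e+02, -6.49421377e-03,  1.60242258e+02]), 'ft_force': array([0.1714185 , 0.45852739, 0.052912  ]), 'torque': array([0.01989609, 0.04232926, 0.04262701]), 'grip_width': 0.08551003251139298}
top {'mtx': array([[429.29153579,   0.        , 263.95733801],
       [  0.        , 429.29153579, 189.91037798],
       [  0.        ,   0.        ,   1.        ]]), 'rvec': array([ 2.19317888, -2.16952141,  0.05319197]), 'tvec': array([0.07983304, 0.63999709, 1.65836325])}
scene {'mtx': array([[379.02372553,   0.        , 255.2071018 ],
       [  0.        , 379.02372553, 187.18623328],
       [  0.        ,   0.        ,   1.        ]]), 'rvec': array([ 0.87147519, -2.63028596,  0.93295285]), 'tvec': array([0.55128264, 0.27862132, 1.01277839])}
{'mtx': array([[268.15698692,   0.        , 257.0559529 ],
       [  0.        , 268.15698692, 192.00774059],
       [  0.        ,   0.        ,   1.        ]]), 'hand_eye': array([[ 2.78683206e-04, -9.53688799e-01, -3.00794940e-01,
         7.63057718e-02],
       [ 9.99999793e-01,  4.40367494e-04, -4.69723319e-04,
        -3.62963510e-04],
       [ 5.80430183e-04, -3.00794747e-01,  9.53688724e-01,
        -1.42014344e-01],
       [ 0.00000000e+00,  0.00000000e+00,  0.00000000e+00,
         1.00000000e+00]])}
```

View pics/top0.png

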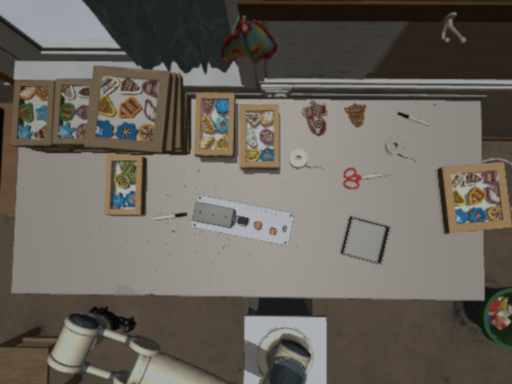

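View pics/scene0.png

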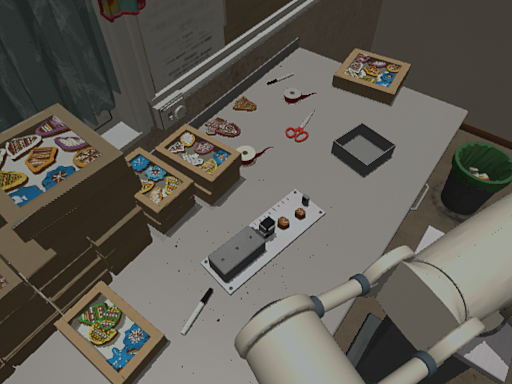

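The top view shows the gauge from (192,200) to (295,243), with the grip block near (243,222) and the chunks near (257,226) and (273,231). The bin is near (366,240), the spool at (299,158), the marker at (170,216) and the scissors at (365,178). In the scene view the chunks are at (284,222) and (300,213), and the block is at (267,226).

```bash
cat > h.py <<'E'
from cell import env
import cv2,numpy as np
from scipy.spatial.transform import Rotation as R
def campose(n,st=None):
    m=env.camera_model(n);K=m["mtx"]
    if n=="wrist":
        s=st or env.state();T=np.eye(4);T[:3,:3]=R.from_euler("xyz",s["orientation"],degrees=True).as_matrix();T[:3,3]=s["position"]
        T=T@m["hand_eye"];return K,T[:3,:3],T[:3,3]
    r=cv2.Rodrigues(m["rvec"])[0];return K,r.T,-r.T@m["tvec"]
def cast(cam,px,z):
    K,r,o=cam;px=np.atleast_2d(np.asarray(px,float))
    d=np.c_[px,np.ones(len(px))]@np.linalg.inv(K).T@r.T
    return o+d*((z-o[2])/d[:,2])[:,None]
def proj(cam,P):
    K,r,o=cam;c=(np.atleast_2d(P)-o)@r@K.T;return c[:,:2]/c[:,2:]
E
python3 - <<'E'
from h import *
im=cv2.imread("pics/top0.png");cam=campose("top")
hsv=cv2.cvtColor(im,cv2.COLOR_BGR2HSV)
print("deck vs table",hsv[237,282],hsv[260,260],hsv[226,257],hsv[231,273],hsv[222,243])
roi=np.zeros(im.shape[:2],np.uint8);roi[190:250,185:300]=1
br=((hsv[...,1]>90)&(hsv[...,0]<22)&(roi>0)).astype(np.uint8)
n,l,s,c=cv2.connectedComponentsWithStats(br)
for i in range(1,n):
    if s[i,4]>8: print("brown",s[i],c[i],cast(cam,c[i],0.03))
# bluish/bright deck
for t in(8,14,20):
  d=((hsv[...,2].astype(int)>hsv[260,260,2]+t)&(roi>0)).astype(np.uint8)
  d=cv2.morphologyEx(d,cv2.MORPH_OPEN,np.ones((2,2)))
  p=np.argwhere(d)[:,::-1].astype(np.float32)
  if len(p)>20:
    b=cv2.boxPoints(cv2.minAreaRect(p));w=cast(cam,b,.01);print(t,len(p),np.round(w,3).tolist(),np.linalg.norm(np.diff(w,axis=0),axis=1),w.mean(0))
g=cv2.cvtColor(im,cv2.COLOR_BGR2GRAY)[210:272,335:398]
p=(np.argwhere(g<60)[:,::-1]+[335,210]).astype(np.float32)
r=cv2.minAreaRect(p);b=cv2.boxPoints(r);w=cast(cam,b,.06);print("bin",r,w.round(3).tolist(),w.mean(0),np.linalg.norm(np.diff(w,axis=0),axis=1))
cv2.imwrite("pics/topcrop.png",cv2.resize(im[185:275,180:400],None,fx=3.6,fy=3.6,interpolation=cv2.INTER_CUBIC))
E
```

```text
deck vs table [110  13 179] [ 16  21 157] [ 12  82 143] [ 13 100 150] [10 15 52]
brown [255 222   6   8  33] [257.51515152 225.12121212] [[0.50165566 0.11002858 0.03      ]]
brown [270 228   6   7  29] [272.55172414 230.86206897] [[0.4802039  0.05159828 0.03      ]]
8 1796 [[0.49, 0.365, 0.01], [0.613, 0.344, 0.01], [0.544, -0.032, 0.01], [0.422, -0.01, 0.01]] [0.12462311 0.38237588 0.12386513] [0.51726099 0.16669698 0.01      ]
14 1684 [[0.489, 0.353, 0.01], [0.611, 0.332, 0.01], [0.544, -0.032, 0.01], [0.423, -0.009, 0.01]] [0.12335575 0.36938565 0.12262792] [0.51664606 0.16089894 0.01      ]
20 1327 [[0.49, 0.346, 0.01], [0.607, 0.326, 0.01], [0.543, -0.028, 0.01], [0.427, -0.007, 0.01]] [0.11875522 0.35994665 0.11807542] [0.51681126 0.15906522 0.01      ]
bin ((364.9706115722656, 239.61766052246094), (40.503448486328125, 37.107948303222656), 14.03624439239502) [[0.402, -0.207, 0.06], [0.538, -0.241, 0.06], [0.503, -0.389, 0.06], [0.367, -0.354, 0.06]] [ 0.45248152 -0.29777474  0.06      ] [0.14026676 0.15238368 0.13988355]
```

View pics/topcrop.png

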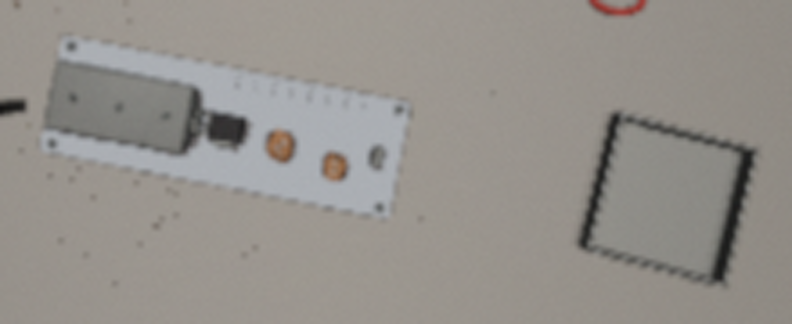

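```bash
cat >> h.py <<'E'
def plan(p,yaw,n,rotn=None,start=None):
    """rows (dx,dy,dz,az) of n equal world steps from measured (or start) pose"""
    s=env.state();p0,y0=start or (s["position"],s["orientation"][2]);p0=np.array(p0,float)
    rotn=rotn or n;st=(np.array(p)-p0)/n;dy=(yaw-y0+180)%360-180;y=y0
    for i in range(n):
        r=R.from_euler("xyz",[180,0,y],degrees=True).as_matrix().T@st/.1
        a=dy/rotn if i<rotn else 0
        print(i,np.round(r,3).tolist(),round(-a/120,4));y+=a
E
python3 -c "
from h import *
plan([.495,.085,.25],79.7,16,10)"
```

```text
0 [-0.273, -0.22, -0.012] 0.0671
1 [-0.301, -0.18, -0.012] 0.0671
2 [-0.324, -0.136, -0.012] 0.0671
3 [-0.339, -0.089, -0.012] 0.0671
4 [-0.349, -0.041, -0.012] 0.0671
5 [-0.351, 0.009, -0.012] 0.0671
6 [-0.346, 0.058, -0.012] 0.0671
7 [-0.335, 0.106, -0.012] 0.0671
8 [-0.317, 0.151, -0.012] 0.0671
9 [-0.292, 0.194, -0.012] 0.0671
10 [-0.262, 0.233, -0.012] 0.0
11 [-0.262, 0.233, -0.012] 0.0
12 [-0.262, 0.233, -0.012] 0.0
13 [-0.262, 0.233, -0.012] 0.0
14 [-0.262, 0.233, -0.012] 0.0
15 [-0.262, 0.233, -0.012] 0.0
```

>>> {"method": "send_rows", "body": {
  "deltas": [
    {"dx": -0.27,"dy": -0.22,"dz": -0.012,"az": 0.067},
    {"dx": -0.3,"dy": -0.18,"dz": -0.012,"az": 0.067},
    {"dx": -0.32,"dy": -0.14,"dz": -0.012,"az": 0.067},
    {"dx": -0.34,"dy": -0.09,"dz": -0.012,"az": 0.067},
    {"dx": -0.35,"dy": -0.04,"dz": -0.012,"az": 0.067},
    {"dx": -0.35,"dy": 0.01,"dz": -0.012,"az": 0.067},
    {"dx": -0.35,"dy": 0.06,"dz": -0.012,"az": 0.067},
    {"dx": -0.335,"dy": 0.105,"dz": -0.012,"az": 0.067}
  ],
  "claw": 1
}}

```text
validation failed for argument at $.de...
```

>>> {"method": "send_rows", "body": {
  "deltas": [
    {"dx": -0.32,"dy": 0.15,"dz": -0.012,"az": 0.067},
    {"dx": -0.29,"dy": 0.19,"dz": -0.012,"az": 0.067},
    {"dx": -0.26,"dy": 0.23,"dz": -0.012},
    {"dx": -0.26,"dy": 0.23,"dz": -0.012},
    {"dx": -0.26,"dy": 0.23,"dz": -0.012},
    {"dx": -0.26,"dy": 0.23,"dz": -0.012},
    {"dx": -0.26,"dy": 0.23,"dz": -0.012},
    {"dx": 0}
  ]
}}

```text
validation failed for argument at $.de...
```

```bash
python3 - <<'E'
from h import *
s=env.state();im=env.grab_frame("wrist");cv2.imwrite("pics/w1.png",im)
import pickle;pickle.dump(s,open("w1.pkl","wb"))
print(s["clock"],s["position"],s["orientation"],s["ft_force"],s["dq"])
E
```

```text
0.1 [0.20268938 0.56446215 0.23026122] [-1.79901199e+02 -6.70685879e-03  1.60246780e+02] [ 0.01129778 -0.01634994  0.00074835] [-0.08008004  0.0282801  -0.1411723   0.05745647 -0.14013868  0.08679076]
```

View pics/w1.png

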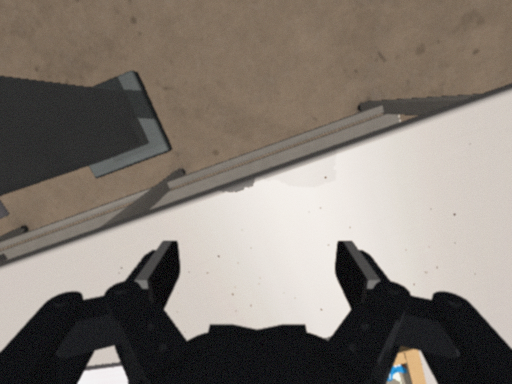

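The wrist picture shows only the table edge, because both moves were refused. I'll give every row all six keys.

>>> {"method": "send_rows", "body": {
  "deltas": [
    {"dx": -0.27,"dy": -0.22,"dz": -0.012,"ax": 0,"ay": 0,"az": 0.067},
    {"dx": -0.3,"dy": -0.18,"dz": -0.012,"ax": 0,"ay": 0,"az": 0.067},
    {"dx": -0.32,"dy": -0.14,"dz": -0.012,"ax": 0,"ay": 0,"az": 0.067},
    {"dx": -0.34,"dy": -0.09,"dz": -0.012,"ax": 0,"ay": 0,"az": 0.067},
    {"dx": -0.35,"dy": -0.04,"dz": -0.012,"ax": 0,"ay": 0,"az": 0.067},
    {"dx": -0.35,"dy": 0.01,"dz": -0.012,"ax": 0,"ay": 0,"az": 0.067},
    {"dx": -0.35,"dy": 0.06,"dz": -0.012,"ax": 0,"ay": 0,"az": 0.067},
    {"dx": -0.335,"dy": 0.105,"dz": -0.012,"ax": 0,"ay": 0,"az": 0.067}
  ],
  "claw": 1
}}

```text
clock: 0.95
position: [0.3492, 0.3235, 0.2406]
orientation: [-180.0, 0.0, 95.6]
ft_force: [0.6, -0.1, -0.0]
grip_width: 0.0855
```

>>> {"method": "send_rows", "body": {
  "deltas": [
    {"dx": -0.32,"dy": 0.15,"dz": -0.012,"ax": 0,"ay": 0,"az": 0.067},
    {"dx": -0.29,"dy": 0.19,"dz": -0.012,"ax": 0,"ay": 0,"az": 0.067},
    {"dx": -0.26,"dy": 0.23,"dz": -0.012,"ax": 0,"ay": 0,"az": 0},
    {"dx": -0.26,"dy": 0.23,"dz": -0.012,"ax": 0,"ay": 0,"az": 0},
    {"dx": -0.26,"dy": 0.23,"dz": -0.012,"ax": 0,"ay": 0,"az": 0},
    {"dx": -0.26,"dy": 0.23,"dz": -0.012,"ax": 0,"ay": 0,"az": 0},
    {"dx": -0.26,"dy": 0.23,"dz": -0.012,"ax": 0,"ay": 0,"az": 0},
    {"dx": -0.1,"dy": 0.1,"dz": 0,"ax": 0,"ay": 0,"az": 0}
  ]
}}

```text
clock: 1.75
position: [0.4841, 0.1026, 0.2489]
orientation: [-180.0, 0.0, 79.7]
ft_force: [0.3, 0.6, 0.3]
grip_width: 0.0853
```

```bash
python3 - <<'E'
from h import *
env.grab_frame("wrist")
s=env.state();im=env.grab_frame("wrist");cv2.imwrite("pics/w2.png",im)
import pickle;pickle.dump(s,open("w2.pkl","wb"))
print(s["clock"],s["position"],s["orientation"],s["ft_force"],abs(s["dq"]).max())
E
```

```text
1.8 [0.48456963 0.10216467 0.24861362] [-1.79985988e+02  7.74370872e-02  7.96435894e+01] [-0.85836376 -1.77833277 -0.19040679] 3.4657320912207727
```

View pics/w2.png

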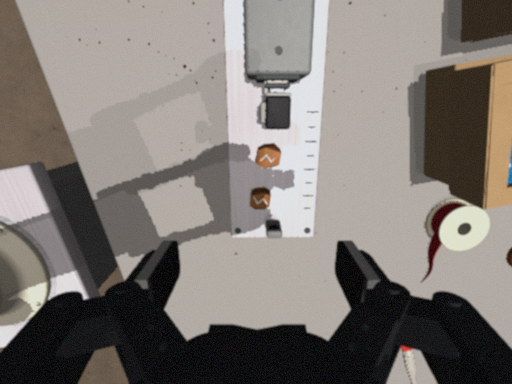

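The wrist view has deck corners at (233,237) and (314,237), chunk A at (268,156) and chunk B at (260,198). The black block is at (278,112) with the button on its left, and the post is at (274,228).

```bash
python3 - <<'E'
from h import *
import pickle
s=pickle.load(open("w2.pkl","rb"));im=cv2.imread("pics/w2.png");cam=campose("wrist",s)
hsv=cv2.cvtColor(im,cv2.COLOR_BGR2HSV);roi=np.zeros(im.shape[:2],np.uint8);roi[0:242,215:335]=1
# deck: edges along rows via brightness step
g=cv2.GaussianBlur(cv2.cvtColor(im,cv2.COLOR_BGR2GRAY).astype(float),(3,3),0)
L=[];Rr=[]
for y in range(90,232,4):
    d=np.diff(g[y]);L.append((220+np.argmax(d[220:240])+.5,y));Rr.append((308+np.argmin(d[308:325])+.5,y))
for nm,e in(("L",L),("R",Rr)):
    w=cast(cam,e,.01)[:,:2]
    x0=np.median(w[:,0]);v=cv2.fitLine(w.astype(np.float32),cv2.DIST_HUBER,0,.001,.001).ravel()
    print(nm,v,"yaw",np.degrees(np.arctan2(-v[0],v[1])))
F=[]
for x in range(240,308,4):
    d=np.diff(g[225:250,x]);F.append((x,225+np.argmin(d)+.5))
w=cast(cam,F,.005)[:,:2];v=cv2.fitLine(w.astype(np.float32),cv2.DIST_HUBER,0,.001,.001).ravel();print("front",v,np.degrees(np.arctan2(v[1],v[0])))
br=((hsv[...,1]>90)&(hsv[...,0]<22)&(roi>0)).astype(np.uint8)
br=cv2.morphologyEx(br,cv2.MORPH_CLOSE,np.ones((5,5)))
n,l,st,c=cv2.connectedComponentsWithStats(br)
for i in range(1,n):
    if st[i,4]>50:
        cn=cv2.findContours((l==i).astype(np.uint8),cv2.RETR_EXTERNAL,cv2.CHAIN_APPROX_NONE)[0][0]
        r=cv2.minAreaRect(cn);print("brown",st[i],c[i],cast(cam,c[i],.03),r)
bk=((g<45)&(roi>0)).astype(np.uint8);n,l,st,c=cv2.connectedComponentsWithStats(bk)
for i in range(1,n):
    if st[i,4]>40: print("dark",st[i],c[i],cast(cam,c[i],.079))
cv2.imwrite("pics/w2c.png",cv2.resize(im[85:245,220:325],None,fx=5,fy=3.75*1,interpolation=cv2.INTER_CUBIC) if 0 else cv2.resize(im[92:242,225:325],None,fx=4,fy=4,interpolation=cv2.INTER_CUBIC))
E
```

```text
L [0.17813805 0.9840055  0.44815114 0.12534016] yaw -10.261324
R [0.1776856  0.9840873  0.5709927  0.08760289] yaw -10.234981
front [ 0.98769414 -0.1563977   0.4847422  -0.01791032] -8.997867
brown [256 145  24  23 444] [267.81306306 155.91441441] [[0.50181608 0.11269004 0.03      ]] ((267.5, 156.0), (22.0, 23.0), 90.0)
brown [251 188  19  21 332] [259.87048193 198.34337349] [[0.4805468  0.05490432 0.03      ]] ((260.0, 198.0), (18.0, 20.0), 0.0)
dark [253 189  15   5  60] [259.75       190.88333333] [[0.48457595 0.08102535 0.079     ]]
dark [268 222  11   8  81] [272.71604938 225.50617284] [[0.49263774 0.03276167 0.079     ]]
```

View pics/w2c.png

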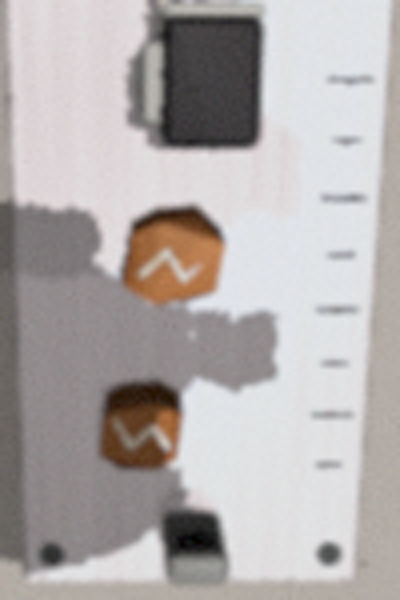

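Each chunk shows a bright top face, a dark +y wall and near-parallel left and right sides. In the crop, A's top face is about (132,238)–(222,303). I'll refine the positions and yaws on the top plane.

```bash
python3 - <<'E'
from h import *
import pickle
s=pickle.load(open("w2.pkl","rb"));im=cv2.imread("pics/w2.png");cam=campose("wrist",s)
a=np.radians(-10.25);ex=np.array([np.cos(a),np.sin(a)]);ey=np.array([-np.sin(a),np.cos(a)])
o=.4825*ex+.2637*ey;print("origin",o)
# rectify top plane z=.034 in gauge coords, 0.25mm/px, x right, -y down
lx=np.array([-45,-45,25,25.])/1e3;ly=np.array([-40,-150,-150,-40.])/1e3
P=np.c_[o+lx[:,None]*ex+ly[:,None]*ey,np.full(4,.034)]
S=4000;dst=np.c_[(lx+.045)*S,(-.04-ly)*S].astype(np.float32)
H=cv2.getPerspectiveTransform(proj(cam,P).astype(np.float32),dst)
w=cv2.warpPerspective(im,H,(280,440),flags=cv2.INTER_CUBIC);h=cv2.cvtColor(w,cv2.COLOR_BGR2HSV)
m=((h[...,1]>90)&(h[...,0]<22)&(h[...,2]>88)).astype(np.uint8);m=cv2.morphologyEx(m,cv2.MORPH_CLOSE,np.ones((25,25)));m=cv2.morphologyEx(m,cv2.MORPH_OPEN,np.ones((9,9)))
for c in cv2.findContours(m,cv2.RETR_EXTERNAL,cv2.CHAIN_APPROX_NONE)[0]:
    if cv2.contourArea(c)<2000: continue
    M=cv2.moments(c);cx,cy=M["m10"]/M["m00"],M["m01"]/M["m00"]
    l=np.array([cx/S-.045,-.04-cy/S]);W=o+l[0]*ex+l[1]*ey
    p=c[:,0].astype(float)
    x0,y0,ww,hh=cv2.boundingRect(c);print("local",l*1e3,"world",W,"box mm",ww/4,hh/4,"boxcentre",(x0+ww/2)/4-45,-40-(y0+hh/2)/4)
    # width over angle
    for d in range(-20,21,4):
        t=np.radians(d);q=p@[np.cos(t),-np.sin(t)];print((d,round(np.ptp(q)/4,1)),end=" ")
    print();ap=cv2.approxPolyDP(c,7,True)[:,0];print(ap.tolist());cv2.polylines(w,[ap],True,(0,255,0),1)
cv2.imwrite("pics/rect.png",w)
E
```

```text
origin [0.52172335 0.17363377]
local [ -19.37337724 -126.37238511] world [0.48017201 0.05272557] box mm 27.25 22.5 boxcentre -19.625 -126.75
(-20, np.float64(27.4)) (-16, np.float64(27.0)) (-12, np.float64(26.4)) (-8, np.float64(26.0)) (-4, np.float64(26.4)) (0, np.float64(27.0)) (4, np.float64(27.9)) (8, np.float64(28.7)) (12, np.float64(29.4)) (16, np.float64(29.9)) (20, np.float64(30.2)) 
[[152, 305], [52, 317], [48, 371], [65, 383], [130, 388], [148, 374]]
local [ -9.09553874 -64.03054775] world [0.50137915 0.1122436 ] box mm 32.5 28.0 boxcentre -8.75 -64.5
(-20, np.float64(31.9)) (-16, np.float64(31.4)) (-12, np.float64(30.8)) (-8, np.float64(31.0)) (-4, np.float64(31.7)) (0, np.float64(32.2)) (4, np.float64(33.1)) (8, np.float64(33.8)) (12, np.float64(34.4)) (16, np.float64(34.7)) (20, np.float64(34.9)) 
[[93, 54], [80, 110], [93, 139], [131, 153], [199, 133], [209, 82], [202, 60], [151, 42]]
```

View pics/rect.png

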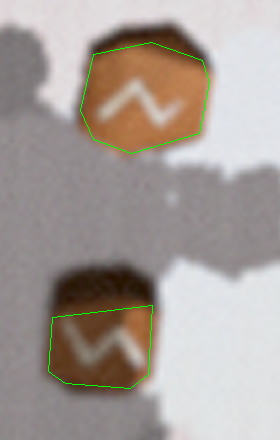

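```bash
python3 -c "
from h import *
s=env.state();print(s['position'],s['orientation'])
plan([.5015,.112,.014],69,8,4)"
```

```text
[0.48372251 0.10375313 0.24863442] [-1.79938127e+02  2.55208527e-02  7.96829524e+01]
0 [0.014, 0.02, 0.293] 0.0223
1 [0.015, 0.019, 0.293] 0.0223
2 [0.016, 0.019, 0.293] 0.0223
3 [0.017, 0.018, 0.293] 0.0223
4 [0.018, 0.017, 0.293] 0.0
5 [0.018, 0.017, 0.293] 0.0
6 [0.018, 0.017, 0.293] 0.0
7 [0.018, 0.017, 0.293] 0.0
```

>>> {"method": "send_rows", "body": {
  "deltas": [
    {"dx": 0.03,"dy": 0.035,"dz": 0.3,"ax": 0,"ay": 0,"az": 0.022},
    {"dx": 0.03,"dy": 0.035,"dz": 0.35,"ax": 0,"ay": 0,"az": 0.022},
    {"dx": 0.03,"dy": 0.035,"dz": 0.35,"ax": 0,"ay": 0,"az": 0.022},
    {"dx": 0.02,"dy": 0.03,"dz": 0.35,"ax": 0,"ay": 0,"az": 0.023},
    {"dx": 0.02,"dy": 0.015,"dz": 0.35,"ax": 0,"ay": 0,"az": 0},
    {"dx": 0,"dy": 0,"dz": 0.35,"ax": 0,"ay": 0,"az": 0},
    {"dx": 0,"dy": 0,"dz": 0.15,"ax": 0,"ay": 0,"az": 0},
    {"dx": 0,"dy": 0,"dz": 0.1,"ax": 0,"ay": 0,"az": 0}
  ]
}}

```text
clock: 2.65
position: [0.5, 0.1147, 0.018]
orientation: [-179.9, 0.0, 69.2]
ft_force: [0.6, 0.3, 0.3]
grip_width: 0.0853
```

>>> {"method": "send_rows", "body": {
  "deltas": [
    {"dx": 0,"dy": 0,"dz": 0.02,"ax": 0,"ay": 0,"az": 0},
    {"dx": 0,"dy": 0,"dz": 0,"ax": 0,"ay": 0,"az": 0},
    {"dx": 0,"dy": 0,"dz": 0,"ax": 0,"ay": 0,"az": 0},
    {"dx": 0,"dy": 0,"dz": 0,"ax": 0,"ay": 0,"az": 0},
    {"dx": 0,"dy": 0,"dz": 0,"ax": 0,"ay": 0,"az": 0},
    {"dx": 0,"dy": 0,"dz": 0,"ax": 0,"ay": 0,"az": 0},
    {"dx": 0,"dy": 0,"dz": 0,"ax": 0,"ay": 0,"az": 0},
    {"dx": 0,"dy": 0,"dz": 0,"ax": 0,"ay": 0,"az": 0}
  ],
  "claw": -1,
  "newtons": 30
}}

```text
clock: 3.45
position: [0.5022, 0.1139, 0.0191]
orientation: [179.8, -0.1, 69.2]
ft_force: [-0.2, 0.1, 5.8]
grip_width: 0.0312
```

```bash
python3 -c "
from h import *
s=env.state();print(s['position'],s['ft_force'])
plan([.452,-.298,.14],76,10,10,([.5015,.113,.14],69.2))"
```

```text
[0.50218495 0.11390999 0.01909697] [-0.2424426   0.09363344  5.79373398]
0 [-0.402, 0.1, 0.0] -0.0057
1 [-0.403, 0.095, 0.0] -0.0057
2 [-0.404, 0.09, 0.0] -0.0057
3 [-0.405, 0.085, 0.0] -0.0057
4 [-0.406, 0.08, 0.0] -0.0057
5 [-0.407, 0.076, 0.0] -0.0057
6 [-0.408, 0.071, 0.0] -0.0057
7 [-0.409, 0.066, 0.0] -0.0057
8 [-0.409, 0.061, 0.0] -0.0057
9 [-0.41, 0.056, 0.0] -0.0057
```

>>> {"method": "send_rows", "body": {
  "deltas": [
    {"dx": 0,"dy": 0,"dz": -0.1,"ax": 0,"ay": 0,"az": 0},
    {"dx": 0,"dy": 0,"dz": -0.2,"ax": 0,"ay": 0,"az": 0},
    {"dx": 0,"dy": 0,"dz": -0.3,"ax": 0,"ay": 0,"az": 0},
    {"dx": 0,"dy": 0,"dz": -0.3,"ax": 0,"ay": 0,"az": 0},
    {"dx": 0,"dy": 0,"dz": -0.2,"ax": 0,"ay": 0,"az": 0},
    {"dx": 0,"dy": 0,"dz": -0.15,"ax": 0,"ay": 0,"az": 0},
    {"dx": 0,"dy": 0,"dz": 0,"ax": 0,"ay": 0,"az": 0},
    {"dx": 0,"dy": 0,"dz": 0,"ax": 0,"ay": 0,"az": 0}
  ]
}}

```text
clock: 4.25
position: [0.5008, 0.1137, 0.1416]
orientation: [-180.0, 0.0, 69.2]
ft_force: [-0.1, -0.9, -1.7]
grip_width: 0.0311
```

>>> {"method": "send_rows", "body": {
  "deltas": [
    {"dx": -0.2,"dy": 0.05,"dz": 0,"ax": 0,"ay": 0,"az": -0.006},
    {"dx": -0.4,"dy": 0.1,"dz": 0,"ax": 0,"ay": 0,"az": -0.006},
    {"dx": -0.4,"dy": 0.09,"dz": 0,"ax": 0,"ay": 0,"az": -0.006},
    {"dx": -0.4,"dy": 0.09,"dz": 0,"ax": 0,"ay": 0,"az": -0.006},
    {"dx": -0.41,"dy": 0.08,"dz": 0,"ax": 0,"ay": 0,"az": -0.006},
    {"dx": -0.41,"dy": 0.08,"dz": 0,"ax": 0,"ay": 0,"az": -0.006},
    {"dx": -0.41,"dy": 0.07,"dz": 0,"ax": 0,"ay": 0,"az": -0.006},
    {"dx": -0.41,"dy": 0.07,"dz": 0,"ax": 0,"ay": 0,"az": -0.006}
  ]
}}

```text
clock: 5.05
position: [0.465, -0.1961, 0.1402]
orientation: [-179.8, -0.0, 75.0]
ft_force: [0.8, -0.7, -0.5]
grip_width: 0.0309
```

>>> {"method": "send_rows", "body": {
  "deltas": [
    {"dx": -0.41,"dy": 0.06,"dz": 0,"ax": 0,"ay": 0,"az": -0.006},
    {"dx": -0.41,"dy": 0.06,"dz": 0,"ax": 0,"ay": 0,"az": -0.006},
    {"dx": -0.2,"dy": 0.03,"dz": 0,"ax": 0,"ay": 0,"az": 0},
    {"dx": 0,"dy": 0,"dz": 0.2,"ax": 0,"ay": 0,"az": 0},
    {"dx": 0,"dy": 0,"dz": 0.25,"ax": 0,"ay": 0,"az": 0},
    {"dx": 0,"dy": 0,"dz": 0.25,"ax": 0,"ay": 0,"az": 0},
    {"dx": 0,"dy": 0,"dz": 0.15,"ax": 0,"ay": 0,"az": 0},
    {"dx": 0,"dy": 0,"dz": 0.05,"ax": 0,"ay": 0,"az": 0}
  ]
}}

```text
clock: 5.85
position: [0.4537, -0.2962, 0.0487]
orientation: [-179.7, -0.1, 76.4]
ft_force: [-0.4, 0.5, 0.3]
grip_width: 0.0312
```

```bash
python3 - <<'E'
from h import *
s=env.state();print(s["position"],s["orientation"],s["grip_width"],s["ft_force"])
im=env.grab_frame("scene");cv2.imwrite("pics/s1.png",cv2.resize(im[100:260,220:440],None,fx=3,fy=3))
E
```

```text
[ 0.45366071 -0.29616917  0.04872799] [-1.79696035e+02 -1.28271927e-01  7.63663536e+01] 0.031157166234513273 [-0.41819887  0.47837044  0.27025039]
```

View pics/s1.png

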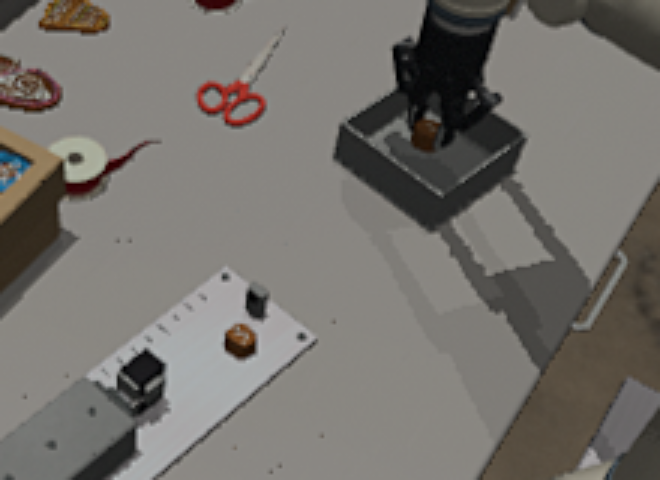

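The crop shows chunk A held inside the bin at (425,135) and chunk B alone on the deck at (240,340). I'll release A and go back for B.

>>> {"method": "send_rows", "body": {
  "deltas": [
    {"dx": 0,"dy": 0,"dz": 0,"ax": 0,"ay": 0,"az": 0},
    {"dx": 0,"dy": 0,"dz": 0,"ax": 0,"ay": 0,"az": 0},
    {"dx": 0,"dy": 0,"dz": 0,"ax": 0,"ay": 0,"az": 0},
    {"dx": 0,"dy": 0,"dz": 0,"ax": 0,"ay": 0,"az": 0},
    {"dx": 0,"dy": 0,"dz": -0.1,"ax": 0,"ay": 0,"az": 0},
    {"dx": 0,"dy": 0,"dz": -0.25,"ax": 0,"ay": 0,"az": 0},
    {"dx": 0,"dy": 0,"dz": -0.3,"ax": 0,"ay": 0,"az": 0},
    {"dx": 0,"dy": 0,"dz": -0.25,"ax": 0,"ay": 0,"az": 0}
  ],
  "claw": 0.4
}}

```text
clock: 6.7
position: [0.4554, -0.2975, 0.1449]
orientation: [179.9, 0.0, 76.4]
ft_force: [-0.1, 0.0, 0.1]
grip_width: 0.06
```

```bash
python3 -c "
from h import *
s=env.state();print(s['position'])
plan([.480,.0535,.14],74,9,9,([.4535,-.296,.14],76.4))"
```

```text
[ 0.45543697 -0.29750319  0.14491885]
0 [0.384, -0.063, -0.0] 0.0022
1 [0.384, -0.064, -0.0] 0.0022
2 [0.384, -0.066, -0.0] 0.0022
3 [0.383, -0.068, -0.0] 0.0022
4 [0.383, -0.07, -0.0] 0.0022
5 [0.383, -0.072, -0.0] 0.0022
6 [0.382, -0.073, -0.0] 0.0022
7 [0.382, -0.075, -0.0] 0.0022
8 [0.382, -0.077, -0.0] 0.0022
```

>>> {"method": "send_rows", "body": {
  "deltas": [
    {"dx": 0.2,"dy": -0.03,"dz": 0,"ax": 0,"ay": 0,"az": 0.002},
    {"dx": 0.38,"dy": -0.065,"dz": 0,"ax": 0,"ay": 0,"az": 0.002},
    {"dx": 0.48,"dy": -0.08,"dz": 0,"ax": 0,"ay": 0,"az": 0.004},
    {"dx": 0.48,"dy": -0.09,"dz": 0,"ax": 0,"ay": 0,"az": 0.004},
    {"dx": 0.48,"dy": -0.09,"dz": 0,"ax": 0,"ay": 0,"az": 0.004},
    {"dx": 0.48,"dy": -0.09,"dz": 0,"ax": 0,"ay": 0,"az": 0.004},
    {"dx": 0.48,"dy": -0.09,"dz": 0,"ax": 0,"ay": 0,"az": 0},
    {"dx": 0.3,"dy": -0.06,"dz": 0,"ax": 0,"ay": 0,"az": 0}
  ],
  "claw": 1
}}

```text
clock: 7.5
position: [0.4823, 0.038, 0.1436]
orientation: [179.9, -0.1, 74.1]
ft_force: [0.3, -0.2, -0.5]
grip_width: 0.0856
```

```bash
python3 - <<'E'
from h import *
env.grab_frame("wrist");s=env.state();im=env.grab_frame("wrist")
print(s["clock"],s['position'],s["orientation"])
cam=campose("wrist",s);hsv=cv2.cvtColor(im,cv2.COLOR_BGR2HSV)
m=((hsv[...,1]>90)&(hsv[...,0]<22)).astype(np.uint8);m=cv2.morphologyEx(m,cv2.MORPH_CLOSE,np.ones((7,7)))
n,l,st,c=cv2.connectedComponentsWithStats(m)
for i in range(1,n):
    if st[i,4]>300: print(st[i],c[i],cast(cam,c[i],.028))
cv2.imwrite("pics/w3.png",im)
plan([.480,.0535,.018],74,8)
E
```

```text
7.55 [0.482388   0.04107167 0.14353579] [179.96136668  -0.22508726  74.2245351 ]
[ 485    0   27  123 3207] [498.3414406   59.56251949] [[0.71760821 0.09595193 0.028     ]]
[237 162  28  30 698] [251.1504298  177.09885387] [[0.48041401 0.05310769 0.028     ]]
[493 169  19 101 994] [504.32897384 215.07142857] [[ 0.72153759 -0.05708997  0.028     ]]
[151 242  26  69 705] [164.01985816 275.41134752] [[ 0.35561304 -0.02885886  0.028     ]]
[337 251  27  54 730] [349.93972603 277.63424658] [[ 0.55458731 -0.08816599  0.028     ]]
[415 300  52  49 451] [442.61419069 321.14855876] [[ 0.6500173  -0.17753375  0.028     ]]
[   0  309   78   75 1590] [ 36.42075472 349.39937107] [[ 0.165407   -0.08477692  0.028     ]]
[ 279  315   94   69 1134] [337.39770723 363.79100529] [[ 0.51764374 -0.20874984  0.028     ]]
[220 327  53  52 626] [244.74760383 354.21884984] [[ 0.40990258 -0.162049    0.028     ]]
[136 328  68  56 941] [169.11158342 359.11689692] [[ 0.31678239 -0.14385246  0.028     ]]
[430 344  69  40 748] [469.07352941 368.47058824] [[ 0.67688827 -0.26197604  0.028     ]]
[ 51 360  34  24 303] [ 66.8019802  372.85478548] [[ 0.18319566 -0.12960192  0.028     ]]
0 [0.017, -0.008, 0.157] 0.0003
1 [0.017, -0.008, 0.157] 0.0003
2 [0.017, -0.008, 0.157] 0.0003
3 [0.017, -0.008, 0.157] 0.0003
4 [0.017, -0.008, 0.157] 0.0003
5 [0.017, -0.008, 0.157] 0.0003
6 [0.017, -0.008, 0.157] 0.0003
7 [0.017, -0.008, 0.157] 0.0003
```

View pics/w3.png

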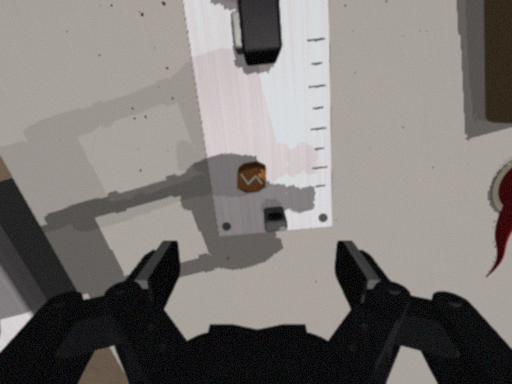

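Chunk B is at (251,177) in the wrist view, which casts to (0.480, 0.053) and agrees with the first measurement.

>>> {"method": "send_rows", "body": {
  "deltas": [
    {"dx": 0.03,"dy": -0.01,"dz": 0.1,"ax": 0,"ay": 0,"az": 0},
    {"dx": 0.03,"dy": -0.01,"dz": 0.25,"ax": 0,"ay": 0,"az": 0},
    {"dx": 0.03,"dy": -0.01,"dz": 0.3,"ax": 0,"ay": 0,"az": 0},
    {"dx": 0.02,"dy": -0.01,"dz": 0.25,"ax": 0,"ay": 0,"az": 0},
    {"dx": 0,"dy": 0,"dz": 0.2,"ax": 0,"ay": 0,"az": 0},
    {"dx": 0,"dy": 0,"dz": 0.1,"ax": 0,"ay": 0,"az": 0},
    {"dx": 0,"dy": 0,"dz": 0.04,"ax": 0,"ay": 0,"az": 0},
    {"dx": 0,"dy": 0,"dz": 0,"ax": 0,"ay": 0,"az": 0}
  ]
}}

```text
clock: 8.4
position: [0.4816, 0.0459, 0.0184]
orientation: [-180.0, 0.0, 73.9]
ft_force: [0.2, 0.1, 0.0]
grip_width: 0.0853
```

>>> {"method": "send_rows", "body": {
  "deltas": [
    {"dx": 0,"dy": 0,"dz": 0,"ax": 0,"ay": 0,"az": 0},
    {"dx": 0,"dy": 0,"dz": 0,"ax": 0,"ay": 0,"az": 0},
    {"dx": 0,"dy": 0,"dz": 0,"ax": 0,"ay": 0,"az": 0},
    {"dx": 0,"dy": 0,"dz": 0,"ax": 0,"ay": 0,"az": 0},
    {"dx": 0,"dy": 0,"dz": 0,"ax": 0,"ay": 0,"az": 0},
    {"dx": 0,"dy": 0,"dz": 0,"ax": 0,"ay": 0,"az": 0},
    {"dx": 0,"dy": 0,"dz": 0,"ax": 0,"ay": 0,"az": 0},
    {"dx": 0,"dy": 0,"dz": 0,"ax": 0,"ay": 0,"az": 0}
  ],
  "claw": -1,
  "newtons": 30
}}

```text
clock: 9.2
position: [0.4819, 0.0466, 0.0189]
orientation: [179.9, -0.0, 74.0]
ft_force: [1.5, 0.4, 6.3]
grip_width: 0.0271
```

>>> {"method": "send_rows", "body": {
  "deltas": [
    {"dx": 0,"dy": 0,"dz": -0.1,"ax": 0,"ay": 0,"az": 0},
    {"dx": 0,"dy": 0,"dz": -0.2,"ax": 0,"ay": 0,"az": 0},
    {"dx": 0,"dy": 0,"dz": -0.3,"ax": 0,"ay": 0,"az": 0},
    {"dx": 0,"dy": 0,"dz": -0.3,"ax": 0,"ay": 0,"az": 0},
    {"dx": 0,"dy": 0,"dz": -0.2,"ax": 0,"ay": 0,"az": 0},
    {"dx": 0,"dy": 0,"dz": -0.15,"ax": 0,"ay": 0,"az": 0},
    {"dx": 0,"dy": 0,"dz": 0,"ax": 0,"ay": 0,"az": 0},
    {"dx": 0,"dy": 0,"dz": 0,"ax": 0,"ay": 0,"az": 0}
  ]
}}

```text
clock: 10.0
position: [0.4812, 0.0466, 0.1424]
orientation: [-179.9, 0.0, 74.0]
ft_force: [-0.3, 0.7, -1.5]
grip_width: 0.0273
```

```bash
python3 -c "
from h import *
plan([.459,-.315,.145],76,9)"
```

```text
0 [-0.393, 0.087, -0.003] -0.0019
1 [-0.393, 0.086, -0.003] -0.0019
2 [-0.394, 0.084, -0.003] -0.0019
3 [-0.394, 0.083, -0.003] -0.0019
4 [-0.394, 0.081, -0.003] -0.0019
5 [-0.395, 0.08, -0.003] -0.0019
6 [-0.395, 0.078, -0.003] -0.0019
7 [-0.395, 0.076, -0.003] -0.0019
8 [-0.396, 0.075, -0.003] -0.0019
```

>>> {"method": "send_rows", "body": {
  "deltas": [
    {"dx": -0.2,"dy": 0.05,"dz": 0,"ax": 0,"ay": 0,"az": -0.002},
    {"dx": -0.4,"dy": 0.09,"dz": 0,"ax": 0,"ay": 0,"az": -0.002},
    {"dx": -0.45,"dy": 0.1,"dz": 0,"ax": 0,"ay": 0,"az": -0.002},
    {"dx": -0.45,"dy": 0.1,"dz": 0,"ax": 0,"ay": 0,"az": -0.002},
    {"dx": -0.45,"dy": 0.09,"dz": 0,"ax": 0,"ay": 0,"az": -0.002},
    {"dx": -0.45,"dy": 0.09,"dz": 0,"ax": 0,"ay": 0,"az": -0.002},
    {"dx": -0.45,"dy": 0.09,"dz": 0,"ax": 0,"ay": 0,"az": -0.002},
    {"dx": -0.4,"dy": 0.07,"dz": 0,"ax": 0,"ay": 0,"az": -0.002}
  ]
}}

```text
clock: 10.8
position: [0.461, -0.2866, 0.1409]
orientation: [-179.8, -0.1, 75.8]
ft_force: [0.9, -0.1, -1.1]
grip_width: 0.027
```

>>> {"method": "send_rows", "body": {
  "deltas": [
    {"dx": -0.2,"dy": 0.03,"dz": 0,"ax": 0,"ay": 0,"az": 0},
    {"dx": -0.1,"dy": 0.01,"dz": 0,"ax": 0,"ay": 0,"az": 0},
    {"dx": 0,"dy": 0,"dz": 0.15,"ax": 0,"ay": 0,"az": 0},
    {"dx": 0,"dy": 0,"dz": 0.25,"ax": 0,"ay": 0,"az": 0},
    {"dx": 0,"dy": 0,"dz": 0.25,"ax": 0,"ay": 0,"az": 0},
    {"dx": 0,"dy": 0,"dz": 0.1,"ax": 0,"ay": 0,"az": 0},
    {"dx": 0,"dy": 0,"dz": 0.05,"ax": 0,"ay": 0,"az": 0},
    {"dx": 0,"dy": 0,"dz": 0,"ax": 0,"ay": 0,"az": 0}
  ]
}}

```text
clock: 11.6
position: [0.4588, -0.3141, 0.0628]
orientation: [-179.9, -0.0, 75.9]
ft_force: [0.6, -0.0, 0.2]
grip_width: 0.0271
```

>>> {"method": "send_rows", "body": {
  "deltas": [
    {"dx": 0,"dy": 0,"dz": 0,"ax": 0,"ay": 0,"az": 0},
    {"dx": 0,"dy": 0,"dz": 0,"ax": 0,"ay": 0,"az": 0},
    {"dx": 0,"dy": 0,"dz": 0,"ax": 0,"ay": 0,"az": 0},
    {"dx": 0,"dy": 0,"dz": 0,"ax": 0,"ay": 0,"az": 0},
    {"dx": 0,"dy": 0,"dz": -0.1,"ax": 0,"ay": 0,"az": 0},
    {"dx": 0,"dy": 0,"dz": -0.3,"ax": 0,"ay": 0,"az": 0},
    {"dx": 0,"dy": 0,"dz": -0.4,"ax": 0,"ay": 0,"az": 0},
    {"dx": 0,"dy": 0,"dz": -0.3,"ax": 0,"ay": 0,"az": 0}
  ],
  "claw": 0.4
}}

```text
clock: 12.4
position: [0.459, -0.3152, 0.1766]
orientation: [179.9, 0.1, 75.9]
ft_force: [0.1, -0.6, 0.2]
grip_width: 0.0597
```

```bash
python3 -c "
from h import *
a=np.radians(-10.25);ex=np.array([np.cos(a),np.sin(a)]);ey=np.array([-np.sin(a),np.cos(a)])
o=np.array([.52172,.17363]);print('grip',o-.005*ey,'hover',o-.07*ey)
s=env.state();print(s['position'],s['orientation'])
t=o-.07*ey
plan([t[0],t[1],.19],79.7,10)"
```

```text
grip [0.52083028 0.1687098 ] hover [0.50926395 0.10474715]
[ 0.45904111 -0.31523793  0.17664867] [1.79868066e+02 5.74563893e-02 7.58778840e+01]
0 [0.42, -0.054, -0.013] -0.0032
1 [0.42, -0.051, -0.013] -0.0032
2 [0.42, -0.048, -0.013] -0.0032
3 [0.421, -0.045, -0.013] -0.0032
4 [0.421, -0.043, -0.013] -0.0032
5 [0.421, -0.04, -0.013] -0.0032
6 [0.421, -0.037, -0.013] -0.0032
7 [0.422, -0.034, -0.013] -0.0032
8 [0.422, -0.031, -0.013] -0.0032
9 [0.422, -0.028, -0.013] -0.0032
```

>>> {"method": "send_rows", "body": {
  "deltas": [
    {"dx": 0.2,"dy": -0.03,"dz": -0.01,"ax": 0,"ay": 0,"az": -0.003},
    {"dx": 0.4,"dy": -0.05,"dz": -0.02,"ax": 0,"ay": 0,"az": -0.004},
    {"dx": 0.48,"dy": -0.06,"dz": -0.02,"ax": 0,"ay": 0,"az": -0.004},
    {"dx": 0.48,"dy": -0.05,"dz": -0.02,"ax": 0,"ay": 0,"az": -0.004},
    {"dx": 0.48,"dy": -0.05,"dz": -0.02,"ax": 0,"ay": 0,"az": -0.004},
    {"dx": 0.48,"dy": -0.05,"dz": -0.02,"ax": 0,"ay": 0,"az": -0.004},
    {"dx": 0.48,"dy": -0.04,"dz": -0.02,"ax": 0,"ay": 0,"az": -0.004},
    {"dx": 0.48,"dy": -0.04,"dz": 0,"ax": 0,"ay": 0,"az": -0.004}
  ],
  "claw": 1
}}

```text
clock: 13.2
position: [0.4974, 0.0348, 0.1879]
orientation: [179.9, -0.0, 79.6]
ft_force: [1.0, 0.4, 0.0]
grip_width: 0.0853
```

>>> {"method": "send_rows", "body": {
  "deltas": [
    {"dx": 0.4,"dy": -0.03,"dz": 0,"ax": 0,"ay": 0,"az": 0},
    {"dx": 0.23,"dy": -0.02,"dz": 0,"ax": 0,"ay": 0,"az": 0},
    {"dx": 0.1,"dy": 0,"dz": 0,"ax": 0,"ay": 0,"az": 0},
    {"dx": 0,"dy": 0,"dz": 0,"ax": 0,"ay": 0,"az": 0},
    {"dx": 0,"dy": 0,"dz": 0,"ax": 0,"ay": 0,"az": 0},
    {"dx": 0,"dy": 0,"dz": 0,"ax": 0,"ay": 0,"az": 0},
    {"dx": 0,"dy": 0,"dz": 0,"ax": 0,"ay": 0,"az": 0},
    {"dx": 0,"dy": 0,"dz": 0,"ax": 0,"ay": 0,"az": 0}
  ]
}}

```text
clock: 14.0
position: [0.5056, 0.1047, 0.1864]
orientation: [180.0, 0.0, 79.5]
ft_force: [0.5, 0.0, 0.7]
grip_width: 0.0854
```

```bash
python3 - <<'E'
from h import *
import pickle
env.grab_frame("scene");s=env.state();im=env.grab_frame("wrist");pickle.dump(s,open("w4.pkl","wb"));cv2.imwrite("pics/w4.png",im)
print(s["clock"],s['position'],s["orientation"])
sc=env.grab_frame("scene");tp=env.grab_frame("top")
a=cv2.resize(im,(512,384));b=cv2.resize(sc[105:195,310:420],None,fx=2.6,fy=2.6);c=cv2.resize(tp[205:275,330:400],None,fx=2,fy=2)
o=np.zeros((384,800,3),np.uint8);o[:,:512]=a;o[:b.shape[0],513:513+b.shape[1]]=b;o[240:240+c.shape[0],513:513+c.shape[1]]=c
cv2.imwrite("pics/m4.png",o)
E
```

```text
14.05 [0.50562318 0.10491924 0.1863121 ] [1.79998808e+02 4.03852060e-03 7.95401876e+01]
```

View pics/m4.png

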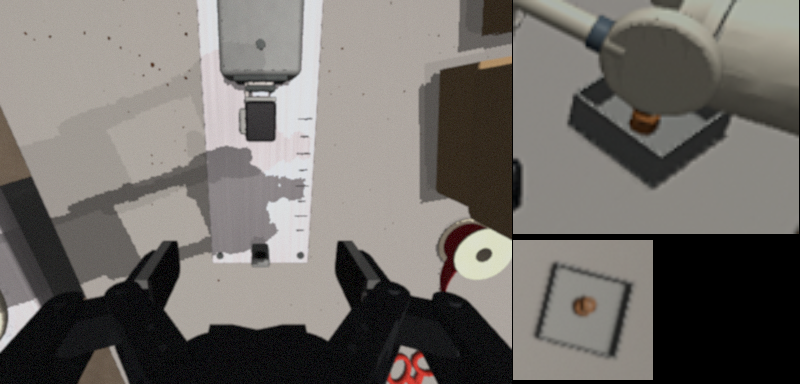

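The deck is clear and both chunks are in the bin, which stands where it was, at (585,305) in the mosaic. The block is at (261,121) with its button at (243,121), and the post is at (260,253).

```bash
python3 - <<'E'
from h import *
import pickle
s=pickle.load(open("w4.pkl","rb"));im=cv2.imread("pics/w4.png");cam=campose("wrist",s)
g=cv2.cvtColor(im,cv2.COLOR_BGR2GRAY);m=np.zeros_like(g);m[95:148,238:285]=(g[95:148,238:285]<70)
m=cv2.morphologyEx(m,cv2.MORPH_OPEN,np.ones((5,5)))
n,l,st,c=cv2.connectedComponentsWithStats(m)
a=np.radians(-10.25);ex=np.array([np.cos(a),np.sin(a)]);ey=np.array([-np.sin(a),np.cos(a)]);o=np.array([.52172,.17363])
loc=lambda P:np.c_[(P[:,:2]-o)@ex,(P[:,:2]-o)@ey]*1e3
for i in range(1,n):
    cn=cv2.findContours((l==i).astype(np.uint8),cv2.RETR_EXTERNAL,cv2.CHAIN_APPROX_NONE)[0][0]
    r=cv2.minAreaRect(cn);P=cast(cam,[r[0]],.079);b=cast(cam,cv2.boxPoints(r),.079)
    print(st[i],r,P,loc(P),"size",np.linalg.norm(np.diff(b,axis=0),axis=1),"corners",loc(b).round(1).tolist())
print("post face px top",loc(cast(cam,[[260,244],[260,255]],.052)))
# deck edges again
gf=cv2.GaussianBlur(g.astype(float),(3,3),0);L=[];Q=[]
for y in range(100,250,5):
    d=np.diff(gf[y]);L.append((198+np.argmax(d[198:216])+.5,y));Q.append((304+np.argmin(d[304:320])+.5,y))
for e in(L,Q):
    w=loc(cast(cam,e,.01));print("edge median x",np.median(w[:,0]),"slope deg",np.degrees(np.polyfit(w[:,1],w[:,0],1)[0]))
E
```

```text
[ 246  102   29   39 1120] ((260.0, 121.0), (38.0, 28.0), 90.0) [[0.52048643 0.16793423 0.079     ]] [[-0.20035469 -5.82437354]] size [0.02468431 0.03310956 0.02572494] corners [[-12.5, 10.4], [12.1, 10.3], [12.7, -22.8], [-13.1, -22.7]]
post face px top [[ 8.12220091e-02 -1.44107124e+02]
 [ 8.01201952e-02 -1.58448295e+02]]
edge median x -63.61052448126104 slope deg -0.03198286744364799
edge median x 63.75069307769635 slope deg 0.04248553734079937
```

```bash
python3 -c "
from h import *
plan([.5202,.1683,.186],79.75,5)"
```

```text
0 [0.129, 0.006, 0.001] -0.0003
1 [0.129, 0.006, 0.001] -0.0003
2 [0.129, 0.006, 0.001] -0.0003
3 [0.129, 0.006, 0.001] -0.0003
4 [0.129, 0.006, 0.001] -0.0003
```

>>> {"method": "send_rows", "body": {
  "deltas": [
    {"dx": 0.1,"dy": 0.006,"dz": 0,"ax": 0,"ay": 0,"az": -0.002},
    {"dx": 0.2,"dy": 0.008,"dz": 0,"ax": 0,"ay": 0,"az": 0},
    {"dx": 0.2,"dy": 0.008,"dz": 0,"ax": 0,"ay": 0,"az": 0},
    {"dx": 0.145,"dy": 0.008,"dz": 0,"ax": 0,"ay": 0,"az": 0},
    {"dx": 0,"dy": 0,"dz": 0.1,"ax": 0,"ay": 0,"az": 0},
    {"dx": 0,"dy": 0,"dz": 0.3,"ax": 0,"ay": 0,"az": 0},
    {"dx": 0,"dy": 0,"dz": 0.25,"ax": 0,"ay": 0,"az": 0},
    {"dx": 0,"dy": 0,"dz": 0,"ax": 0,"ay": 0,"az": 0}
  ]
}}

```text
clock: 15.0
position: [0.5175, 0.1675, 0.116]
orientation: [-179.6, 0.2, 79.8]
ft_force: [0.4, -0.4, -0.9]
grip_width: 0.0851
```

>>> {"method": "send_rows", "body": {
  "deltas": [
    {"dx": 0,"dy": 0,"dz": 0,"ax": 0,"ay": 0,"az": 0},
    {"dx": 0,"dy": 0,"dz": 0,"ax": 0,"ay": 0,"az": 0},
    {"dx": 0,"dy": 0,"dz": 0,"ax": 0,"ay": 0,"az": 0},
    {"dx": 0,"dy": 0,"dz": 0,"ax": 0,"ay": 0,"az": 0},
    {"dx": 0,"dy": 0,"dz": 0,"ax": 0,"ay": 0,"az": 0},
    {"dx": 0,"dy": 0,"dz": 0,"ax": 0,"ay": 0,"az": 0},
    {"dx": 0,"dy": 0,"dz": 0,"ax": 0,"ay": 0,"az": 0},
    {"dx": 0,"dy": 0,"dz": 0,"ax": 0,"ay": 0,"az": 0}
  ]
}}

```text
clock: 15.8
position: [0.5199, 0.1686, 0.1213]
orientation: [-180.0, 0.0, 79.8]
ft_force: [0.0, 0.4, -0.3]
grip_width: 0.0854
```

```bash
python3 -c "
from h import *
plan([.5202,.1683,.035],79.75,8)"
```

```text
0 [-0.0, 0.0, 0.108] 0.0001
1 [-0.0, 0.0, 0.108] 0.0001
2 [-0.0, 0.0, 0.108] 0.0001
3 [-0.0, 0.0, 0.108] 0.0001
4 [-0.0, 0.0, 0.108] 0.0001
5 [-0.0, 0.0, 0.108] 0.0001
6 [-0.0, 0.0, 0.108] 0.0001
7 [-0.0, 0.0, 0.108] 0.0001
```

>>> {"method": "send_rows", "body": {
  "deltas": [
    {"dx": 0,"dy": 0,"dz": 0.1,"ax": 0,"ay": 0,"az": 0},
    {"dx": 0,"dy": 0,"dz": 0.15,"ax": 0,"ay": 0,"az": 0},
    {"dx": 0,"dy": 0,"dz": 0.2,"ax": 0,"ay": 0,"az": 0},
    {"dx": 0,"dy": 0,"dz": 0.2,"ax": 0,"ay": 0,"az": 0},
    {"dx": 0,"dy": 0,"dz": 0.15,"ax": 0,"ay": 0,"az": 0},
    {"dx": 0,"dy": 0,"dz": 0.06,"ax": 0,"ay": 0,"az": 0},
    {"dx": 0,"dy": 0,"dz": 0,"ax": 0,"ay": 0,"az": 0},
    {"dx": 0,"dy": 0,"dz": 0,"ax": 0,"ay": 0,"az": 0}
  ]
}}

```text
clock: 16.6
position: [0.5204, 0.1686, 0.0359]
orientation: [180.0, -0.0, 79.8]
ft_force: [-0.0, 0.3, 0.1]
grip_width: 0.0855
```

>>> {"method": "send_rows", "body": {
  "deltas": [
    {"dx": 0,"dy": 0,"dz": 0,"ax": 0,"ay": 0,"az": 0},
    {"dx": 0,"dy": 0,"dz": 0,"ax": 0,"ay": 0,"az": 0},
    {"dx": 0,"dy": 0,"dz": 0,"ax": 0,"ay": 0,"az": 0},
    {"dx": 0,"dy": 0,"dz": 0,"ax": 0,"ay": 0,"az": 0},
    {"dx": 0,"dy": 0,"dz": 0,"ax": 0,"ay": 0,"az": 0},
    {"dx": 0,"dy": 0,"dz": 0,"ax": 0,"ay": 0,"az": 0},
    {"dx": 0,"dy": 0,"dz": 0,"ax": 0,"ay": 0,"az": 0},
    {"dx": 0,"dy": 0,"dz": 0,"ax": 0,"ay": 0,"az": 0}
  ],
  "claw": -1,
  "newtons": 40
}}

```text
clock: 17.4
position: [0.5201, 0.1687, 0.0359]
orientation: [180.0, -0.0, 79.8]
ft_force: [-1.5, 0.0, 5.3]
grip_width: 0.0278
```

The gripper reads 27.8 mm. It read about 0.9 mm under on the chunks too, so this is roughly 28.7 mm, which means the button is in. I'll draw along tool -x.

>>> {"method": "send_rows", "body": {
  "deltas": [
    {"dx": -0.03,"dy": 0,"dz": 0,"ax": 0,"ay": 0,"az": 0},
    {"dx": -0.06,"dy": 0,"dz": 0,"ax": 0,"ay": 0,"az": 0},
    {"dx": -0.08,"dy": 0,"dz": 0,"ax": 0,"ay": 0,"az": 0},
    {"dx": -0.08,"dy": 0,"dz": 0,"ax": 0,"ay": 0,"az": 0},
    {"dx": -0.08,"dy": 0,"dz": 0,"ax": 0,"ay": 0,"az": 0},
    {"dx": -0.08,"dy": 0,"dz": 0,"ax": 0,"ay": 0,"az": 0},
    {"dx": -0.08,"dy": 0,"dz": 0,"ax": 0,"ay": 0,"az": 0},
    {"dx": -0.06,"dy": 0,"dz": 0,"ax": 0,"ay": 0,"az": 0}
  ]
}}

```text
clock: 18.2
position: [0.5104, 0.1145, 0.0358]
orientation: [180.0, -0.1, 79.9]
ft_force: [-0.2, 4.2, 5.2]
grip_width: 0.028
```

>>> {"method": "send_rows", "body": {
  "deltas": [
    {"dx": -0.06,"dy": 0,"dz": 0,"ax": 0,"ay": 0,"az": 0},
    {"dx": -0.06,"dy": 0,"dz": 0,"ax": 0,"ay": 0,"az": 0},
    {"dx": -0.06,"dy": 0,"dz": 0,"ax": 0,"ay": 0,"az": 0},
    {"dx": -0.06,"dy": 0,"dz": 0,"ax": 0,"ay": 0,"az": 0},
    {"dx": -0.06,"dy": 0,"dz": 0,"ax": 0,"ay": 0,"az": 0},
    {"dx": -0.06,"dy": 0,"dz": 0,"ax": 0,"ay": 0,"az": 0},
    {"dx": -0.06,"dy": 0,"dz": 0,"ax": 0,"ay": 0,"az": 0},
    {"dx": -0.06,"dy": 0,"dz": 0,"ax": 0,"ay": 0,"az": 0}
  ]
}}

```text
clock: 19.0
position: [0.502, 0.068, 0.0358]
orientation: [180.0, -0.2, 79.9]
ft_force: [0.3, 6.7, 5.0]
grip_width: 0.0283
```

>>> {"method": "send_rows", "body": {
  "deltas": [
    {"dx": -0.05,"dy": 0,"dz": 0,"ax": 0,"ay": 0,"az": 0},
    {"dx": -0.05,"dy": 0,"dz": 0,"ax": 0,"ay": 0,"az": 0},
    {"dx": -0.05,"dy": 0,"dz": 0,"ax": 0,"ay": 0,"az": 0},
    {"dx": -0.05,"dy": 0,"dz": 0,"ax": 0,"ay": 0,"az": 0},
    {"dx": -0.05,"dy": 0,"dz": 0,"ax": 0,"ay": 0,"az": 0},
    {"dx": -0.04,"dy": 0,"dz": 0,"ax": 0,"ay": 0,"az": 0},
    {"dx": -0.03,"dy": 0,"dz": 0,"ax": 0,"ay": 0,"az": 0},
    {"dx": -0.02,"dy": 0,"dz": 0,"ax": 0,"ay": 0,"az": 0}
  ]
}}

```text
clock: 19.8
position: [0.496, 0.0347, 0.0357]
orientation: [180.0, -0.2, 79.9]
ft_force: [-0.9, 6.2, 5.0]
grip_width: 0.0283
```

>>> {"method": "send_rows", "body": {
  "deltas": [
    {"dx": -0.01,"dy": 0,"dz": 0,"ax": 0,"ay": 0,"az": 0},
    {"dx": -0.01,"dy": 0,"dz": 0,"ax": 0,"ay": 0,"az": 0},
    {"dx": -0.01,"dy": 0,"dz": 0,"ax": 0,"ay": 0,"az": 0},
    {"dx": -0.01,"dy": 0,"dz": 0,"ax": 0,"ay": 0,"az": 0},
    {"dx": 0,"dy": 0,"dz": 0,"ax": 0,"ay": 0,"az": 0},
    {"dx": 0,"dy": 0,"dz": 0,"ax": 0,"ay": 0,"az": 0},
    {"dx": 0,"dy": 0,"dz": 0,"ax": 0,"ay": 0,"az": 0},
    {"dx": 0,"dy": 0,"dz": 0,"ax": 0,"ay": 0,"az": 0}
  ]
}}

```text
clock: 20.6
position: [0.4953, 0.031, 0.0358]
orientation: [180.0, -0.2, 79.9]
ft_force: [-0.3, 6.6, 4.7]
grip_width: 0.0281
```

>>> {"method": "send_rows", "body": {
  "deltas": [
    {"dx": -0.01,"dy": 0,"dz": 0,"ax": 0,"ay": 0,"az": 0},
    {"dx": -0.01,"dy": 0,"dz": 0,"ax": 0,"ay": 0,"az": 0},
    {"dx": 0,"dy": 0,"dz": 0,"ax": 0,"ay": 0,"az": 0},
    {"dx": 0,"dy": 0,"dz": 0,"ax": 0,"ay": 0,"az": 0},
    {"dx": 0,"dy": 0,"dz": 0,"ax": 0,"ay": 0,"az": 0},
    {"dx": 0,"dy": 0,"dz": 0,"ax": 0,"ay": 0,"az": 0},
    {"dx": 0,"dy": 0,"dz": 0,"ax": 0,"ay": 0,"az": 0},
    {"dx": 0,"dy": 0,"dz": 0,"ax": 0,"ay": 0,"az": 0}
  ]
}}

```text
clock: 21.4
position: [0.4952, 0.0307, 0.0357]
orientation: [180.0, -0.3, 79.9]
ft_force: [1.5, 13.9, 4.7]
grip_width: 0.0281
```

Force rose from 6.6 to 13.9 N while the TCP moved only 0.3 mm, so the hard stop is reached. I'll check with a picture.

```bash
python3 - <<'E'
from h import *
sc=env.grab_frame("scene");tp=env.grab_frame("top");w=env.grab_frame("wrist");s=env.state()
print(s["clock"],s["position"],s["ft_force"],s["grip_width"])
o=np.zeros((600,800,3),np.uint8)
o[:288,:384]=cv2.resize(w,(384,288));b=cv2.resize(sc[100:270,190:430],(410,290));o[:290,388:798]=b
o[295:595,:800]=cv2.resize(tp[150:270,100:420],(800,300));cv2.imwrite("pics/f.png",o)
# bystander / bin change against the first pictures
t0=cv2.imread("pics/top0.png");d=cv2.absdiff(t0,tp).max(2)
for n,(x0,y0,x1,y1) in dict(spool=(286,146,325,172),marker=(150,210,190,222),scissors=(340,165,393,190),bin=(338,213,392,266)).items(): print(n,(d[y0:y1,x0:x1]>40).sum())
E
```

```text
21.55 [0.49524901 0.03070697 0.0357196 ] [ 1.11936879 13.20384774  5.35887258] 0.028061916767079163
spool 0
marker 0
scissors 0
bin 91
```

View pics/f.png

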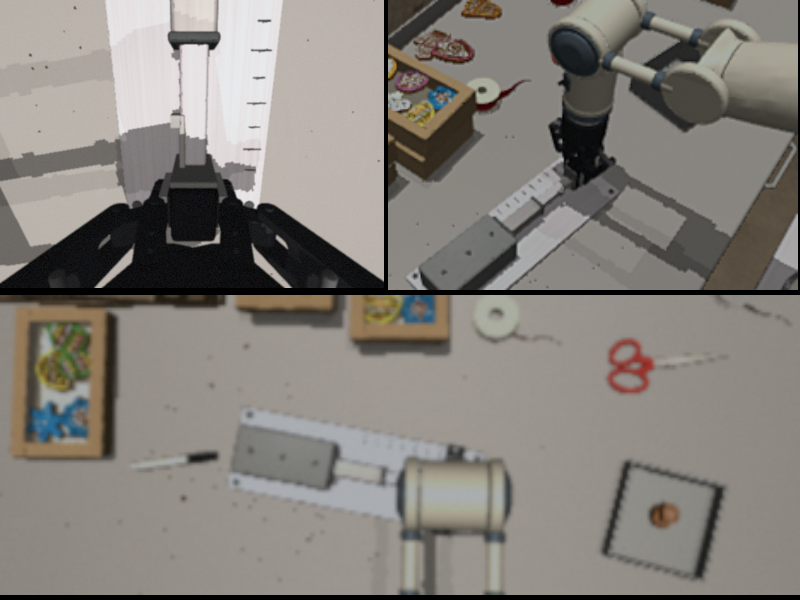

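Both telescope sections are out: in the wrist view, the outer runs to (195,40) and the inner to the held block at (192,205). The chunks are in the bin at (663,515) and nothing else has moved, so I'm handing in.

```bash
python3 -c "
from h import *
print(env.finish_job());s=env.state();print(s['clock'],s['position'],s['ft_force'],s['grip_width'])"
```

```text
the job is handed in; nothing more can be done
None
the job is handed in; nothing more can be done
```

I put both gingerbread chunks in the scrap bin. Then I gripped the block at 40 N with its button squeezed in, drew it out to the second stop, and handed the job in at about 21.6 s while still holding it there.

- **Fully out:** the block travelled 140 mm. In the last 0.3 mm the pull rose from 6.6 N (the springs) to about 14 N, so the block is against the hard stop. The last picture shows both telescope sections drawn out.
- **Button:** the finger opening held at 28.1 mm. The gripper read about 0.9 mm under on both chunks, so this fits the 29 mm width with the button in.
- **Bystanders and bin:** comparing the first and last top views, nothing changed at the spool, marker or scissors. The bin region differs only by 91 pixels, about where the chunks now lie, and the bin is in the same place.
- **Off plan:**
  - My first two move calls were refused because the rows left out some fields.
  - I gripped chunk B about 7 mm off its centre; it held.
  - During the grasps the vertical force read about 5–6 N. I did not find out why.
- **Not checked:** handing in gave no verdict, and I could not read the state afterwards.

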